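Snap the open clips of the biscuit box

TASK

One of the two glass biscuit boxes still has both its end clips standing open. With the fingertips, fold each of these two clips down and press it in against the end of the box until its inner rib snaps beneath the glass rim lip, so that both clips stay down by themselves and lie flat against the box. Only push: do not lift, tip or shove the box away, and leave the finished box and the other baking things where they stand.

Things in the scene. Friction and masses are not known exactly. Their poses are not given: they have to be found in the camera images.
- biscuit_box: glass box to finish, loose, 2.5 kg, rests by friction (slides under side pushes above about 11 N). Origin: centre of its underside, z up. Glass 116 (x) by 166 (y) mm; white lid 136 by 178 mm, its top 89 mm up. A rim lip at 66 to 72 mm height juts out to y = +-93 mm at the ends. Burgundy clips: open ones at its +y and -y ends, two already locked on its -x and +x sides
- clip_left (a joint): hinge angle (rad) of the clip at the box's +y end, hinge line along the box's x: 0 hanging down and locked, 1.57 level outwards, more leans up. Stays where left above about 0.4; below, its rib rides on the rim lip and resists (about 3 to 6 N at the free edge), hardest near 0.2; past that it snaps to 0 and stays, let go before it moves back out
- clip_right (a joint): the same for the clip at the box's -y end (hinge through point clip_right_hinge)
- clip_left_hinge (a point): middle of the left clip's hinge line, fixed on the box at (0, 90, 86) mm in its frame
- clip_right_hinge (a point): middle of the right clip's hinge line, fixed on the box at (0, -90, 86) mm in its frame
- clip_left_edge (a point): middle of the left clip's free edge (moves with it), 38 mm from the hinge line. The clip is a plate 70 mm wide, 3 mm thick; locked, it hangs from 84 to 48 mm height with its outer face 97 mm from the box's centre and a thumb edge 2.5 mm prouder along the lowest 5 mm
- clip_right_edge (a point): the same for the right clip
- closed_box: bystander: an identical glass box with all four clips locked (same size, 194 mm over its end clips, loose, 2.5 kg). Origin: centre of its underside, long side along its y
- sprinkles: bystander: pink sprinkles carton, 40 x 65 x 92 mm high, loose; origin under its centre
- mug: bystander: white mug, 76 mm across, 92 mm high, loose; origin under its centre
- shaker: bystander: sugar shaker of glass and steel, 60 mm across, 92 mm high, loose; origin under its centre
- round_cutter: bystander: round steel biscuit cutter, 60 mm across, 28 mm high, loose; origin under its centre
- star_cutter: bystander: star-shaped biscuit cutter, 68 mm across, 24 mm high, loose; origin under its centre
- rolling_pin: bystander: wooden rolling pin, 52 mm thick, 370 mm over its handles, lying on the 16 mm dough board at the robot's left; origin under its middle

How it is judged (in metres and radians):
At the end, for the whole second after the job is handed in: Both end clips of the open box hang locked beneath the rim lip (each hinge angle under 0.08 rad) and at rest; the box stands flat and still on the table within 60 mm of where it began, and the closed box within 20 mm (value of joint each of clip_left, clip_right below 0.08 rad and velocity of joint clip_left between -0.1 and 0.1 rad/s and velocity of joint clip_right between -0.1 and 0.1 rad/s and angle between biscuit_box's own z axis and vertical below 0.03 rad and height (world z) of biscuit_box below 0.004 m and linear speed of biscuit_box below 0.01 m/s and distance of biscuit_box from where it was at the start of the episode below 0.06 m and distance of closed_box from where it was at the start of the episode below 0.02 m); the robot touches nothing.
It fails at once if the biscuit box is lifted (more than 8 mm) or tipped (more than 0.12 rad) (height (world z) of biscuit_box above 0.008 m or angle between biscuit_box's own z axis and vertical above 0.12 rad).
It fails at once if the biscuit box is shoved more than 60 mm away (distance of biscuit_box from where it was at the start of the episode above 0.06 m).
It fails at once if the finished box is moved more than 20 mm (distance of closed_box from where it was at the start of the episode above 0.02 m).
It fails at once if one of the other baking things is moved more than 20 mm or knocked over (distance of any of sprinkles, mug, shaker, round_cutter, star_cutter, rolling_pin from where it was at the start of the episode above 0.02 m).
It also fails if it takes over 45 s, if anything falls off the work surface, if the arm or the gripper's body presses on something with over 40 N, if the wrist force passes 120 N, or if a joint passes its speed limit or range.

ROBOT

A 6-joint arm with a two-finger parallel gripper is mounted at the origin on the work surface. World frame = base frame: x ahead of the robot, y to its left, z up, the work surface at z = 0. Lengths are in mm, angles in rad, forces in N, time in s.
With the tool pointing down it reaches from about 250 to 800 mm from the base axis. Payload 8.5 kg.
Tool frame: the origin (TCP) lies on the centre line of the jaws, within the pads' length; the fingertips stand 17 mm ahead of it and the grasp point (between the pads) lies 2 mm behind it; z points along the fingers, y is the line along which they close (so a half turn about z gives the same grasp; the last joint's range is limited). The gripper opens to 85 mm and grips with 20 to 120 N. Pads are 22 mm wide; open, the fingers measure 114 mm over their backs; the gripper's body (76 mm by 85 mm) begins 54 mm behind the grasp point. The pads swing forward as they close: fully open they stand 13 mm farther back than shut.
Start: joints at [-1.15, 0.238, -0.013, 1.319, 0, 1.571], TCP at [214.438, -479.16, 224.176] pointing down, gripper open.
Joint ranges: [-2.66, 2.66], [-1.03, 1.9], [-1.14, 1.46], [-1.82, 2.27], [-1.45, 1.34], [-3.14, 3.14]. Speed limits (rad/s): [2.22, 2.22, 2.79, 3.14, 3.14, 3.14].

INTERFACE

Orientations are given as a 3x3 rotation matrix whose columns are the frame's x, y, z axes.
In Python, from plant import telemetry, grab_frame, workorder gives the robot as it stands. The module is installed in compiled form; this text tells all that it offers.
- The arm moves only by the tool jog_arm, never from a script. Its argument "series" is a list of rows, each an object of numbers: "tx", "ty", "tz": the shift along the world's x, y, z in m; "yaw": the turn about the world's z in rad; "jaw": the finger opening in m, from 0 to 0.0854. A call has 1 to 5 rows; each row is the pose to reach, as a shift and turn from the pose commanded when the call began; what a row does not reach only later rows make up. A row lasts 1/12 s, in which the tool goes at most 41.7 mm and 7.16 degrees, less where a joint would pass 70% of its speed; a pose out of reach is approached as far as the arm can. A call with a gripper value outside its range is refused whole. The fingers move at their own pace and stop on an object; "newtons" is the grip in N (left out, the last holds). Time passes only in rows, so rows that repeat a pose let the fingers close. It gives the time, the measured TCP pose, the force, the opening and the grip force at its end, in the units of the state.
- telemetry.get_obs(): the state, without advancing time (a new reading comes with each control period).
- grab_frame(name): name is "side" or "top" or "wrist"; returns a dict with "frame" (420x560x3 uint8, red, green, blue), "depth" (420x560 float32, mm along the optical axis (not along the pixel's ray), 0 where there is no reading), "vfov" (degrees; the focal length in pixels is half the picture's height over the tangent of half this angle, whatever the lens; pixels are square), "cx", "cy" (the principal point, pixels), "position" and "rotation" of the camera in the world; the wrist camera has in their place "tool_from_camera" (4x4, takes a point from camera to tool coordinates, whose origin is the TCP and whose axes are the flange's). Camera axes: x right, y up, looking along -z (the intrinsics and any distortion apply to the point x, -y, -z); pixel columns grow to the right and rows downward; lengths in mm; the calibration is good to about 2 mm. A picture is of the moment at which its call begins: read the wrist's pose just before it.
- workorder.hand_in(): hands the job in; it is judged then, once.
The state is a dict: "t": time; "joint_positions": joint angles; "qd": joint speeds; "effort": joint torques, N m; "tool_pos": TCP position; "ee_rot": TCP orientation; "ft_force": force on the tool from outside, world axes, zero at the start; "torque": the same for the moment, N m; "gripper_width": finger opening in mm; "gripper_force": force on a finger pad.
Only numpy, scipy, OpenCV 4.12 (cv2) and the standard library are available. Lean on these libraries where they do the work, as an engineer would, in place of code of your own. Each camera call takes 0.05 s, during which the arm holds its last target. There are 200 camera calls.

## Working session

There is one attempt and no reset: what is moved stays moved. The work goes in short steps, Python scripts to look and compute and a tool call to move; the robot and the scene stay as the last step left them, time stands still between calls to the robot, and variables do not carry over. Pictures are saved under pics/ and viewed, at most 10 in all, crops included, and the job is handed in when it is done.

Besides the shell and the picture viewer there is one more tool, called after "Emit:" as a command line: name --argument value ..., lists and objects as JSON in quotes. jog_arm: Moves the arm, as the interface text tells. Its arguments: {"type":"object","properties":{"series":{"type":"array"},"newtons":{"type":"number"}},"required":["series"]}

```bash
mkdir -p pics; cat > h.py <<'E'
import numpy as np, cv2
from plant import telemetry, grab_frame, workorder
def pts(g, R=None, p=None):
    h,w=g["depth"].shape; f=h/2/np.tan(np.radians(g["vfov"])/2)
    v,u=np.mgrid[:h,:w]; d=g["depth"]
    P=np.dstack([(u-g["cx"])/f*d, -(v-g["cy"])/f*d, -d])
    if R is None: R,p=np.array(g["rotation"]),np.array(g["position"])
    return P@np.array(R).T+np.array(p)
E
python3 - <<'E'
from h import *
for n in ("top","side"):
    g=grab_frame(n); cv2.imwrite(f"pics/{n}.png",g["frame"][...,::-1]); np.save(n+"P.npy",pts(g)); np.save(n+"F.npy",g["frame"])
    print(n,{k:np.round(v,3).tolist() for k,v in g.items() if k not in("frame","depth")}, (g["depth"]>0).mean())
o=telemetry.get_obs(); print(o)
E
```

```text
top {'vfov': 55.852, 'cx': 278.2, 'cy': 215.885, 'position': [414.466, 133.679, 1162.744], 'rotation': [[0.02, 0.989, -0.148], [-1.0, 0.018, -0.015], [-0.013, 0.148, 0.989]]} 0.9958078231292516
side {'vfov': 44.483, 'cx': 279.418, 'cy': 208.36, 'position': [513.209, 1224.494, 891.827], 'rotation': [[-0.999, 0.013, -0.046], [-0.045, -0.597, 0.801], [-0.017, 0.802, 0.597]]} 0.9961947278911565
{'t': 0.1, 'joint_positions': array([-1.15001142e+00,  2.38723976e-01, -1.41641884e-02,  1.31921867e+00,
       -1.77549972e-05,  1.57081626e+00]), 'qd': array([ 0.00010529, -0.00062727,  0.00182356,  0.00017421,  0.00042615,
        0.00013744]), 'effort': array([ 1.45179583e-04, -5.39722681e+01,  3.46998060e+01,  1.35374887e-02,
       -8.33544595e-05,  5.82327317e-06]), 'tool_pos': array([ 214.2865787 , -478.85101162,  223.64250013]), 'ee_rot': array([[ 9.12776735e-01,  4.08458477e-01, -5.51519753e-04],
       [ 4.08458849e-01, -9.12775961e-01,  1.18894061e-03],
       [-1.77811021e-05, -1.31051045e-03, -9.99999141e-01]]), 'ft_force': array([ 0.35395677, -0.30376538, -0.49619566]), 'torque': array([-0.01347996, -0.01482395,  0.00611765]), 'gripper_force': 0.0, 'gripper_width': 85.61042473054928}
```

View pics/top.png

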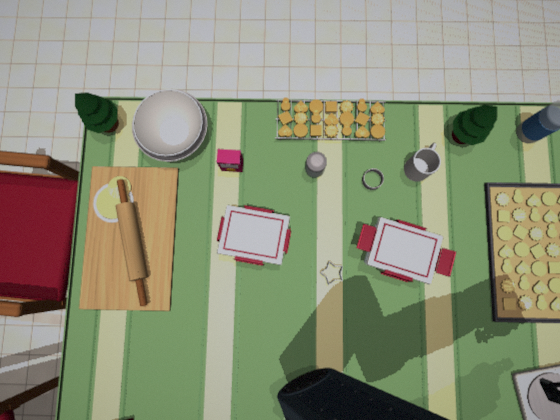

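View pics/side.png

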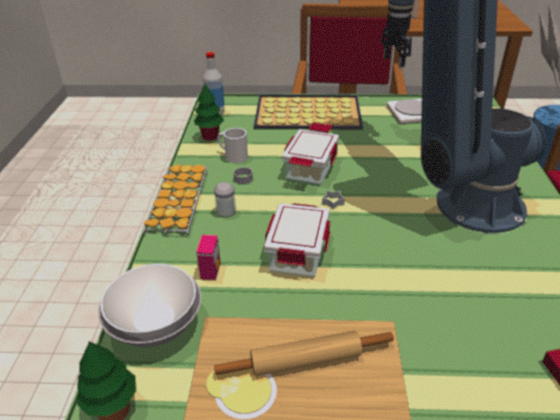

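The top view shows the open box at about (405,250), with its open clips at (367,238) and (445,261). The closed box is at (254,235). I'll measure these next.

```bash
python3 - <<'E'
from h import *
P=np.load("topP.npy");F=np.load("topF.npy").astype(int)
roi=np.zeros(P.shape[:2],bool); roi[205:295,350:462]=1
r,g,b=F[...,0],F[...,1],F[...,2]
lid=roi&(np.min(F,2)>140)&(P[...,2]>70)
red=(roi&(r>80)&(g<50)&(b<80)&(P[...,2]>30)).astype(np.uint8)
x=P[lid]; print("lid",x[:,2].mean(),cv2.minAreaRect(x[:,:2].astype(np.float32)))
n,l,s,c=cv2.connectedComponentsWithStats(red)
for i in range(1,n):
    if s[i,4]>25:
        q=P[l==i]; print(s[i],c[i].round(),"mean",q.mean(0).round(1),"z",np.percentile(q[:,2],[3,50,97]).round(),cv2.minAreaRect(q[:,:2].astype(np.float32)))
def col(u,v): print((u,v),P[v,u].round())
for u,v in((372,179),(331,271),(425,163),(316,163),(414,150)): col(u,v)
E
```

```text
lid 94.65726744407877 ((493.3727111816406, -81.92984008789062), (426.0083312988281, 171.37779235839844), 88.1869888305664)
[398 220  27  10  50] [411. 225.] mean [ 557.5 -212.3   88.9] z [85. 89. 92.] ((557.7268676757812, -212.11221313476562), (72.21373748779297, 7.061201095581055), 72.06256103515625)
[359 224  17  27 241] [367. 237.] mean [520.6 -87.2 115.1] z [89. 93. 97.] ((463.0360412597656, 0.1981964111328125), (65.42271423339844, 276.4495849609375), 33.30954360961914)
[437 249  18  27 270] [446. 261.] mean [ 460.8 -298.2   96.8] z [ 92.  97. 101.] ((459.2774963378906, -296.5263366699219), (31.903564453125, 64.55557250976562), 73.04610443115234)
[381 271  31  11 114] [397. 276.] mean [ 419.6 -170.8   87.5] z [51. 85. 92.] ((422.35748291015625, -37.70367431640625), (342.26617431640625, 24.30388641357422), 88.5748291015625)
(372, 179) [ 707. -128.   -3.]
(331, 271) [430.  -4.   4.]
(425, 163) [ 757. -285.    5.]
(316, 163) [725.  48.  94.]
(414, 150) [ 800. -257.   -4.]
```

```bash
cat >> h.py <<'E'
def boxfit(P,F,roi):
    F=F.astype(int); r,g,b=F[...,0],F[...,1],F[...,2]; z=P[...,2]
    red=(roi&(r>80)&(g<50)&(b<80)&(z>30)&(z<130)).astype(np.uint8)
    n,l,s,c=cv2.connectedComponentsWithStats(red)
    for i in range(1,n):
        if s[i,4]>25:
            q=P[l==i]; print(s[i],"med",np.median(q,0).round(1),"z",np.percentile(q[:,2],[5,50,95]).round(),"rect",[np.round(k,1) for k in cv2.minAreaRect(q[:,:2].astype(np.float32))])
    lid=(roi&(F.min(2)>120)&(z>75)&(z<105)).astype(np.uint8)
    n,l,s,c=cv2.connectedComponentsWithStats(lid); i=1+np.argmax(s[1:,4]); m=(l==i).astype(np.uint8)
    cn=max(cv2.findContours(m,0,2)[0],key=cv2.contourArea); q=P[l==i]
    print("lid",np.median(q,0).round(1),[np.round(k,1) for k in cv2.minAreaRect(q[:,:2].astype(np.float32))], "px",[np.round(k,1) for k in cv2.minAreaRect(cn)])
E
python3 - <<'E'
from h import *
P=np.load("topP.npy");F=np.load("topF.npy")
roi=np.zeros(P.shape[:2],bool); roi[205:295,350:462]=1
boxfit(P,F,roi)
E
```

```text
[398 220  27  10  50] med [ 557.2 -212.5   89.2] z [85. 89. 92.] rect [array([ 557.7, -212.1]), array([72.2,  7.1]), np.float64(72.1)]
[359 224  17  27 236] med [524.  -90.9  92.7] z [90. 93. 96.] rect [array([520.5, -89.4]), array([37. , 66.1]), np.float64(73.9)]
[437 249  18  27 270] med [ 461.3 -298.1   96.8] z [ 93.  97. 101.] rect [array([ 459.3, -296.5]), array([31.9, 64.6]), np.float64(73.0)]
[381 271  31  11 113] med [ 419.3 -174.9   85.1] z [52. 85. 91.] rect [array([ 420.2, -172.2]), array([73.2,  9.2]), np.float64(73.9)]
lid [ 488.9 -193.6   89.9] [array([ 491. , -194.2]), array([178.4, 136.7]), np.float64(73.7)] px [array([405.2, 250.1]), array([67.8, 50.3]), np.float64(16.5)]
```

Emit:
jog_arm --series '[{"tx": 0.02, "ty": 0.03, "tz": 0.02, "yaw": 0.12, "jaw": 0}, {"tx": 0.04, "ty": 0.06, "tz": 0.03, "yaw": 0.24, "jaw": 0}, {"tx": 0.06, "ty": 0.09, "tz": 0.03, "yaw": 0.36, "jaw": 0}, {"tx": 0.08, "ty": 0.12, "tz": 0.03, "yaw": 0.48, "jaw": 0}, {"tx": 0.1, "ty": 0.14, "tz": 0.03, "yaw": 0.6, "jaw": 0}]'

```text
t: 0.52
tool_pos: [314.7, -336.8, 254.3]
ee_rot: [[0.518, 0.856, -0.0], [0.856, -0.518, 0.001], [0.0, -0.0, -1.0]]
ft_force: [-0.0, -1.4, 0.8]
gripper_width: 25.8
gripper_force: 0.0
```

Box centre is about (490.5,-194) with its long axis at 73.7°. I'll go above the right (near) clip.

Emit:
jog_arm --series '[{"tx": 0.036, "ty": 0.007, "tz": 0, "yaw": 0.1}, {"tx": 0.072, "ty": 0.014, "tz": 0, "yaw": 0.2}, {"tx": 0.108, "ty": 0.022, "tz": 0, "yaw": 0.26}, {"tx": 0.142, "ty": 0.029, "tz": -0.005, "yaw": 0.26}, {"tx": 0.142, "ty": 0.029, "tz": -0.02, "yaw": 0.26}]'

```text
$.series[0]: bad value
```

```bash
python3 - <<'E'
from h import *
o=telemetry.get_obs(); g=grab_frame("wrist"); T=np.array(g["tool_from_camera"])
print(o["tool_pos"].round(1),o["ee_rot"].round(3).tolist(),o["gripper_width"])
R=o["ee_rot"]@T[:3,:3]; p=o["ee_rot"]@T[:3,3]+o["tool_pos"]
P=pts(g,R,p); cv2.imwrite("pics/w1.png",g["frame"][...,::-1])
boxfit(P,g["frame"],np.ones(P.shape[:2],bool))
E
```

```text
[ 314.7 -336.8  254.3] [[0.518, 0.856, -0.0], [0.856, -0.518, 0.001], [0.0, -0.0, -1.0]] 25.784626290692458
[280   0   6  21  38] med [ 410.8 -194.6   51.7] z [50. 52. 53.] rect [array([ 410.5, -196.9]), array([18.1,  2. ]), np.float64(73.9)]
[285   0  12   7  57] med [ 413.1 -202.1   86.9] z [77. 87. 88.] rect [array([ 413.3, -201.4]), array([ 6.1, 10.1]), np.float64(38.4)]
[313   0  12  42 138] med [ 426.7 -228.6   89.2] z [88. 89. 91.] rect [array([ 427.3, -227.4]), array([32.9,  3.1]), np.float64(74.2)]
[ 349   42   81   53 2560] med [ 462.2 -293.5   94.2] z [91. 94. 97.] rect [array([ 462.7, -293.6]), array([30. , 68.9]), np.float64(73.2)]
lid [ 464.7 -255.7   88.5] [array([ 474.3, -252.1]), array([ 56.5, 137.4]), np.float64(71.6)] px [array([377.5,  34. ]), array([ 68., 161.]), np.float64(90.0)]
```

View pics/w1.png

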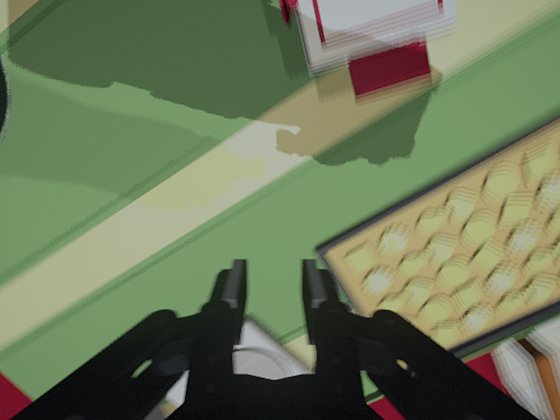

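The jog was refused, probably because jaw was left out. The wrist view shows the right clip at about (390,70), which agrees with the top view. I'll repeat the move with jaw included.

Emit:
jog_arm --series '[{"tx": 0.036, "ty": 0.007, "tz": 0, "yaw": 0.1, "jaw": 0}, {"tx": 0.072, "ty": 0.014, "tz": 0, "yaw": 0.2, "jaw": 0}, {"tx": 0.108, "ty": 0.022, "tz": 0, "yaw": 0.26, "jaw": 0}, {"tx": 0.143, "ty": 0.029, "tz": -0.005, "yaw": 0.26, "jaw": 0}, {"tx": 0.143, "ty": 0.029, "tz": -0.02, "yaw": 0.26, "jaw": 0}]'

```text
t: 0.98
tool_pos: [463.4, -309.5, 234.4]
ee_rot: [[0.283, 0.959, 0.004], [0.959, -0.283, -0.001], [0.0, 0.004, -1.0]]
ft_force: [-1.3, 1.3, -1.0]
gripper_width: 0.2
gripper_force: 0.0
```

Emit:
jog_arm --series '[{"tx": 0, "ty": 0, "tz": -0.035, "yaw": 0, "jaw": 0}, {"tx": 0, "ty": 0, "tz": -0.07, "yaw": 0, "jaw": 0}, {"tx": 0, "ty": 0, "tz": -0.09, "yaw": 0, "jaw": 0}, {"tx": 0, "ty": 0, "tz": -0.09, "yaw": 0, "jaw": 0}]'

```text
t: 1.32
tool_pos: [455.0, -308.4, 139.5]
ee_rot: [[0.286, 0.958, -0.007], [0.958, -0.286, 0.005], [0.002, -0.008, -1.0]]
ft_force: [-0.5, 0.6, 0.3]
gripper_width: 0.2
gripper_force: 0.0
```

Emit:
jog_arm --series '[{"tx": 0, "ty": 0, "tz": -0.015, "yaw": 0, "jaw": 0}, {"tx": 0, "ty": 0, "tz": -0.026, "yaw": 0, "jaw": 0}, {"tx": 0, "ty": 0, "tz": -0.034, "yaw": 0, "jaw": 0}, {"tx": 0, "ty": 0, "tz": -0.042, "yaw": 0, "jaw": 0}, {"tx": 0, "ty": 0, "tz": -0.05, "yaw": 0, "jaw": 0}]'

```text
t: 1.73
tool_pos: [457.9, -310.6, 94.5]
ee_rot: [[0.286, 0.958, 0.001], [0.958, -0.286, -0.001], [-0.0, 0.001, -1.0]]
ft_force: [0.2, -0.0, 0.5]
gripper_width: 0.3
gripper_force: 0.0
```

Emit:
jog_arm --series '[{"tx": 0, "ty": 0, "tz": -0.008, "yaw": 0, "jaw": 0}, {"tx": 0, "ty": 0, "tz": -0.016, "yaw": 0, "jaw": 0}, {"tx": 0, "ty": 0, "tz": -0.024, "yaw": 0, "jaw": 0}, {"tx": 0, "ty": 0, "tz": -0.031, "yaw": 0, "jaw": 0}, {"tx": 0, "ty": 0, "tz": -0.031, "yaw": 0, "jaw": 0}]'

```text
t: 2.15
tool_pos: [456.7, -309.6, 61.6]
ee_rot: [[0.286, 0.958, -0.002], [0.958, -0.286, 0.001], [0.001, -0.002, -1.0]]
ft_force: [0.8, 0.1, -0.2]
gripper_width: -0.3
gripper_force: 0.0
```

```bash
python3 - <<'E'
from h import *
g=grab_frame("side"); cv2.imwrite("pics/s2.png",cv2.resize(g["frame"][90:230,220:400,::-1],None,fx=4,fy=4))
o=telemetry.get_obs(); print(o["tool_pos"],o["ft_force"])
E
```

```text
[ 456.92023964 -309.78513935   62.31296331] [-0.28911138  0.34065065 -0.63843261]
```

View pics/s2.png

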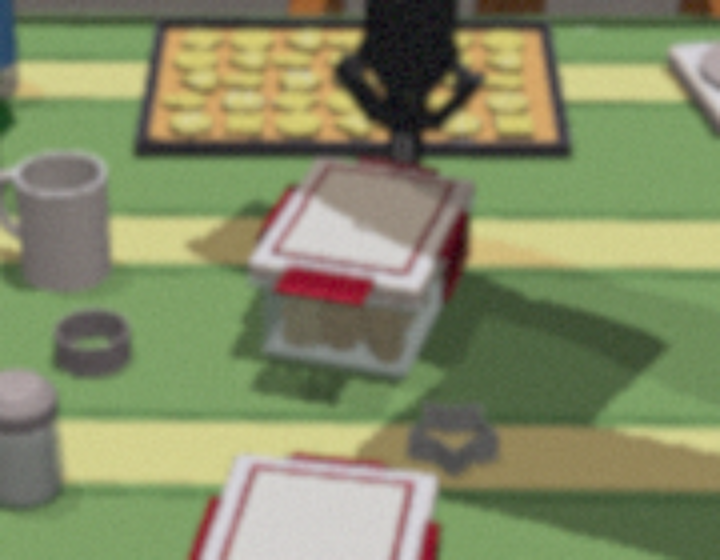

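The fingers (400,150) sit behind the right clip, which has folded out of view below the lid edge. I'll push inward along (0.28, 0.96).

Emit:
jog_arm --series '[{"tx": 0.0006, "ty": 0.002, "tz": 0, "yaw": 0, "jaw": 0}, {"tx": 0.0011, "ty": 0.004, "tz": 0, "yaw": 0, "jaw": 0}, {"tx": 0.0017, "ty": 0.006, "tz": 0, "yaw": 0, "jaw": 0}, {"tx": 0.0017, "ty": 0.006, "tz": 0, "yaw": 0, "jaw": 0}]'

```text
t: 2.53
tool_pos: [459.5, -303.9, 63.6]
ee_rot: [[0.286, 0.958, 0.0], [0.958, -0.286, -0.0], [-0.0, 0.001, -1.0]]
ft_force: [0.4, -0.1, 0.2]
gripper_width: 0.0
gripper_force: 0.1
```

Emit:
jog_arm --series '[{"tx": 0.0003, "ty": 0.001, "tz": 0, "yaw": 0, "jaw": 0}, {"tx": 0.0006, "ty": 0.002, "tz": 0, "yaw": 0, "jaw": 0}, {"tx": 0.0006, "ty": 0.002, "tz": 0, "yaw": 0, "jaw": 0}]'

```text
t: 2.78
tool_pos: [459.7, -302.9, 63.3]
ee_rot: [[0.286, 0.958, -0.0], [0.958, -0.286, -0.002], [-0.002, 0.0, -1.0]]
ft_force: [-1.4, -5.0, -1.4]
gripper_width: 0.3
gripper_force: 2.2
```

Emit:
jog_arm --series '[{"tx": 0.0003, "ty": 0.001, "tz": 0, "yaw": 0, "jaw": 0}, {"tx": 0.0006, "ty": 0.002, "tz": 0, "yaw": 0, "jaw": 0}, {"tx": 0.0006, "ty": 0.002, "tz": 0, "yaw": 0, "jaw": 0}]'

```text
t: 3.03
tool_pos: [460.0, -302.0, 63.3]
ee_rot: [[0.287, 0.958, -0.001], [0.958, -0.287, -0.004], [-0.004, 0.0, -1.0]]
ft_force: [-2.2, -9.9, -3.5]
gripper_width: -0.2
gripper_force: 4.4
```

Emit:
jog_arm --series '[{"tx": 0.0003, "ty": 0.001, "tz": 0, "yaw": 0, "jaw": 0}, {"tx": 0.0003, "ty": 0.001, "tz": 0, "yaw": 0, "jaw": 0}, {"tx": 0.0003, "ty": 0.001, "tz": 0, "yaw": 0, "jaw": 0}]'

```text
t: 3.28
tool_pos: [460.2, -301.1, 63.2]
ee_rot: [[0.287, 0.958, -0.001], [0.958, -0.287, -0.004], [-0.004, -0.0, -1.0]]
ft_force: [-2.3, -10.3, -2.6]
gripper_width: 0.1
gripper_force: 4.6
```

```bash
python3 - <<'E'
from h import *
o=telemetry.get_obs();g=grab_frame("wrist"); cv2.imwrite("pics/w2.png",g["frame"][...,::-1]); T=np.array(g["tool_from_camera"]); print(T[:3,3])
R=o["ee_rot"]@T[:3,:3]; p=o["ee_rot"]@T[:3,3]+o["tool_pos"]
P=pts(g,R,p); boxfit(P,g["frame"],np.ones(P.shape[:2],bool))
print(o["tool_pos"],o["ft_force"])
E
```

```text
[  82.41733061    0.35833619 -149.12419852]
[  54    0   42  102 2230] med [ 421.5 -183.9   87.3] z [86. 87. 88.] rect [array([ 421., -185.]), array([33. ,  9.8]), np.float64(72.5)]
[ 110    0   28  118 1159] med [ 437.9 -191.7   89.2] z [88. 89. 90.] rect [array([ 437.4, -193.2]), array([38. ,  4.6]), np.float64(73.9)]
[ 261    0  170  218 3156] med [ 527.8 -254.8   89.3] z [88. 89. 90.] rect [array([ 505.6, -234.7]), array([78.3, 58.7]), np.float64(73.4)]
[ 443    0   45  128 2906] med [ 554.3 -227.8   87.4] z [86. 87. 89.] rect [array([ 553.9, -229.7]), array([42.4,  9.7]), np.float64(73.8)]
[455 128   6   9  36] med [ 551.5 -253.2   83.3] z [83. 83. 84.] rect [array([ 551.5, -253.2]), array([2.6, 2.6]), np.float64(33.1)]
[144 201  71  16 281] med [ 433.7 -252.1   89.3] z [88. 89. 90.] rect [array([ 434., -252.]), array([ 6.7, 29. ]), np.float64(65.4)]
[215 211  27   6  80] med [ 453.3 -257.7   89.4] z [88. 89. 90.] rect [array([ 453.5, -257.9]), array([ 2.7, 11. ]), np.float64(73.6)]
[241 211  19   6  52] med [ 462.9 -260.6   89.5] z [88. 89. 90.] rect [array([ 462.6, -260.5]), array([2.4, 7.4]), np.float64(73.2)]
[ 202  246  145   17 1885] med [ 466.6 -281.6   87.9] z [87. 88. 89.] rect [array([ 466.3, -282.6]), array([10.3, 65. ]), np.float64(72.2)]
lid [ 488.1 -217.    88.9] [array([ 482.2, -225.4]), array([ 74.7, 101.1]), np.float64(73.4)] px [array([270.5, 104. ]), array([208., 295.]), np.float64(90.0)]
[ 460.21576195 -301.10357424   63.20766922] [ -2.33075218 -10.31452492  -2.59510585]
```

View pics/w2.png

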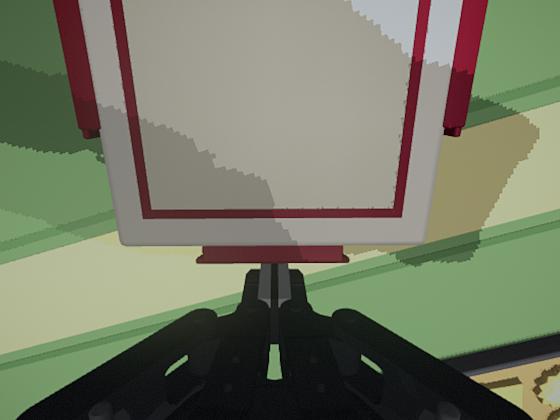

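The wrist view shows the right clip now edge-on at (275,254), lying along the lid edge. The force has levelled off near the box's sliding limit, so it's probably snapped. I'll back off and check.

Emit:
jog_arm --series '[{"tx": -0.0028, "ty": -0.01, "tz": 0, "yaw": 0, "jaw": 0}, {"tx": -0.0085, "ty": -0.029, "tz": 0, "yaw": 0, "jaw": 0}, {"tx": -0.0085, "ty": -0.029, "tz": 0.035, "yaw": 0, "jaw": 0}, {"tx": -0.0085, "ty": -0.029, "tz": 0.075, "yaw": 0, "jaw": 0}, {"tx": -0.0085, "ty": -0.029, "tz": 0.075, "yaw": 0, "jaw": 0}]'

```text
t: 3.75
tool_pos: [454.5, -330.4, 144.8]
ee_rot: [[0.286, 0.958, 0.007], [0.958, -0.286, -0.004], [-0.002, 0.008, -1.0]]
ft_force: [1.1, -1.2, -0.3]
gripper_width: 0.1
gripper_force: 0.0
```

```bash
cat > look.py <<'E'
import sys
from h import *
o=telemetry.get_obs();g=grab_frame("wrist"); cv2.imwrite(f"pics/{sys.argv[1]}.png",g["frame"][...,::-1]); T=np.array(g["tool_from_camera"])
R=o["ee_rot"]@T[:3,:3]; p=o["ee_rot"]@T[:3,3]+o["tool_pos"]
P=pts(g,R,p); boxfit(P,g["frame"],np.ones(P.shape[:2],bool))
print(o["tool_pos"],o["ft_force"])
E
python3 look.py w3
```

```text
[136   0  21  68 920] med [ 419.  -193.3   87.2] z [86. 87. 89.] rect [array([ 418.8, -193.9]), array([34.9,  8.8]), np.float64(73.5)]
[ 171    0  191  129 2180] med [ 476.2 -249.    89.3] z [88. 89. 90.] rect [array([ 480.7, -231.1]), array([ 69.9, 107.7]), np.float64(73.3)]
[377   0  20  67 912] med [ 553.  -232.7   87.4] z [86. 87. 88.] rect [array([ 553. , -233.4]), array([34.5,  8.6]), np.float64(73.8)]
[ 218  151  102   14 1186] med [ 467.7 -283.1   87.7] z [85. 88. 89.] rect [array([ 466. , -283.1]), array([ 9.4, 67.5]), np.float64(73.4)]
[244 170  66   4 159] med [ 471.5 -300.9   56.3] z [55. 56. 57.] rect [array([ 467.1, -299.6]), array([ 3.2, 49.8]), np.float64(72.9)]
lid [ 481.7 -226.7   88.8] [array([ 481.3, -229.3]), array([ 66.5, 100.4]), np.float64(73.5)] px [array([266.,  61.]), array([122., 176.]), np.float64(90.0)]
[ 454.54143106 -330.40931398  144.79515008] [ 1.07287066 -1.15614755 -0.26148927]
```

View pics/w3.png

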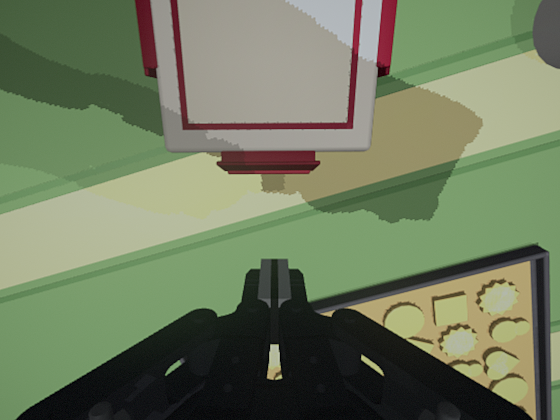

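The thumb edge at (270,171) still stands proud, so the clip has not snapped. I'll check the fingertip geometry, the box shift and the clip angle.

```bash
python3 - <<'E'
from h import *
o=telemetry.get_obs();g=grab_frame("wrist");T=np.array(g["tool_from_camera"])
Q=pts(g,T[:3,:3],T[:3,3])  # tool coords
for r in (262,266,270,275,280,290,300,310,320,335): print(r,[Q[r,c].round(1).tolist() for c in (268,282,294)])
R=o["ee_rot"]; P=Q@R.T+o["tool_pos"]; u=np.array([.281,.96]); c0=np.array([490.5,-194])
print("column through clip: radial (from orig centre), z")
for r in range(120,182,3): p=P[r,290]; print(r,g["frame"][r,290],((c0-p[:2])@u).round(1),p[2].round(1))
gt=grab_frame("top");Pt=pts(gt);roi=np.zeros(Pt.shape[:2],bool); roi[205:295,350:462]=1
boxfit(Pt,gt["frame"],roi)
E
```

```text
262 [[10.5, -2.4, -14.3], [10.3, 4.4, -14.0], [-73.2, 21.5, 142.5]]
266 [[10.1, -2.3, -17.6], [10.2, 4.3, -17.8], [-78.3, 21.6, 143.3]]
270 [[10.5, -2.2, -22.1], [10.8, 4.1, -22.6], [7.1, 10.1, -16.0]]
275 [[10.3, -2.2, -26.2], [10.5, 4.0, -26.5], [6.4, 9.9, -19.4]]
280 [[11.0, -2.1, -31.5], [10.1, 4.0, -30.0], [6.1, 9.7, -23.5]]
290 [[11.9, -1.9, -40.4], [10.2, 3.8, -37.9], [6.5, 9.1, -32.1]]
300 [[9.4, -1.9, -43.7], [9.5, 3.6, -43.7], [12.8, 8.0, -48.5]]
310 [[12.2, -1.7, -53.7], [11.9, 3.4, -53.4], [12.2, 7.7, -53.8]]
320 [[9.4, -1.7, -55.7], [10.6, 3.3, -57.3], [11.6, 7.4, -58.6]]
335 [[1.5, -1.7, -54.2], [2.5, 3.4, -55.3], [11.9, 6.9, -66.3]]
column through clip: radial (from orig centre), z
120 [165 162 151] 67.8 88.8
123 [140 126 118] 69.6 89.7
126 [105  39  50] 71.4 89.2
129 [105  37  50] 73.2 89.4
132 [163 160 154] 75.2 87.8
135 [163 160 154] 77.0 88.1
138 [162 159 153] 78.8 89.1
141 [163 160 153] 80.8 87.6
144 [162 159 152] 82.6 87.8
147 [162 160 153] 84.4 88.4
150 [144 145 138] 86.6 86.9
153 [95 29 38] 88.6 86.3
156 [99 39 45] 90.3 87.5
159 [101  38  47] 92.0 89.0
162 [93 
[... 177 characters left out ...]
9 0.2
[398 220  27  10  53] med [ 557.1 -214.    88.1] z [86. 88. 92.] rect [array([ 557.9, -211.2]), array([73.2,  6.3]), np.float64(75.2)]
[358 224  18  27 236] med [524.3 -90.9  92.9] z [89. 93. 96.] rect [array([520.6, -87.7]), array([38.2, 66.5]), np.float64(73.0)]
[436 250   6  16  47] med [ 471.7 -283.2   89.5] z [86. 89. 93.] rect [array([ 471.1, -283.1]), array([10.5, 41.6]), np.float64(70.4)]
[385 270  27  10  67] med [ 421.9 -174.7   88.3] z [86. 88. 92.] rect [array([ 422.8, -171.8]), array([70.3,  7. ]), np.float64(73.5)]
lid [ 490.1 -191.6   90.4] [array([ 490.9, -191.6]), array([139.8, 100.2]), np.float64(74.3)] px [array([404.8, 249.3]), array([53.2, 36.8]), np.float64(16.6)]
```

```bash
python3 - <<'E'
from h import *
g=grab_frame("wrist");T=np.array(g["tool_from_camera"]);print(T.round(3).tolist(),g["vfov"],g["cy"])
Q=pts(g,T[:3,:3],T[:3,3])
for r in range(246,266,2): print(r,[(Q[r,c].round(1).tolist(),g["frame"][r,c].tolist()) for c in (265,285)])
f=210/np.tan(np.radians(g["vfov"])/2)
for p in ([11,0,17],[11,0,-14],[0,0,17]):
    q=np.linalg.inv(T)@np.array(p+[1]); print(p,g["cx"]+f*q[0]/-q[2],g["cy"]-f*q[1]/-q[2])
E
```

```text
[[0.001, 0.946, 0.323, 82.414], [1.0, -0.0, -0.001, 0.357], [-0.001, 0.323, -0.946, -149.126], [0.0, 0.0, 0.0, 1.0]] 67.59216699818158 210.88707879727428
246 [([-52.8, -8.4, 138.0], [126, 160, 112]), ([-53.0, 11.7, 138.3], [125, 161, 112])]
248 [([-55.3, -8.4, 138.6], [125, 160, 111]), ([-56.0, 11.8, 140.0], [125, 160, 111])]
250 [([-58.0, -8.5, 139.6], [125, 160, 111]), ([-57.4, 11.8, 138.3], [124, 160, 111])]
252 [([-59.9, -8.5, 138.8], [125, 160, 111]), ([-60.0, 11.8, 138.9], [126, 161, 112])]
254 [([-62.2, -8.5, 138.9], [126, 160, 111]), ([-61.8, 11.8, 138.1], [126, 160, 111])]
256 [([-64.9, -8.5, 139.7], [126, 162, 113]), ([-64.1, 11.9, 138.3], [125, 161, 112])]
258 [([10.5, -3.9, -10.2], [109, 140, 99]), ([10.3, 6.0, -9.8], [109, 140, 98])]
260 [([10.5, -3.9, -12.3], [63, 68, 65]), ([10.5, 5.9, -12.3], [64, 68, 66])]
262 [([10.1, -3.8, -13.7], [67, 74, 68]), ([11.0, 5.8, -15.2], [65, 73, 67])]
264 [([11.0, -3.7, -17.3], [69, 75, 69]), ([10.2, 5.7, -15.8], [67, 72, 68])]
[11, 0, 17] 273.07224465373247 235.17730060134792
[11, 0, -14] 272.94569504373857 260.70066877859085
[0, 0, 17] 273.0804100927889 252.4757509059424
```

The camera shows the fingertips about 10 mm behind the TCP, so my first push landed near the hinge. I'll go lower, outside the clip, keeping the gripper body above the lid.

Emit:
jog_arm --series '[{"tx": 0, "ty": 0, "tz": -0.035, "yaw": 0, "jaw": 0}, {"tx": 0, "ty": 0, "tz": -0.065, "yaw": 0, "jaw": 0}, {"tx": 0, "ty": 0, "tz": -0.085, "yaw": 0, "jaw": 0}, {"tx": 0, "ty": 0, "tz": -0.096, "yaw": 0, "jaw": 0}, {"tx": 0, "ty": 0, "tz": -0.096, "yaw": 0, "jaw": 0}]'

```text
t: 4.37
tool_pos: [449.7, -326.2, 38.2]
ee_rot: [[0.286, 0.958, -0.006], [0.958, -0.286, 0.005], [0.003, -0.007, -1.0]]
ft_force: [-0.9, 0.4, -0.1]
gripper_width: -0.1
gripper_force: 0.0
```

Emit:
jog_arm --series '[{"tx": 0.0017, "ty": 0.006, "tz": 0, "yaw": 0, "jaw": 0}, {"tx": 0.0035, "ty": 0.012, "tz": 0, "yaw": 0, "jaw": 0}, {"tx": 0.0046, "ty": 0.016, "tz": 0, "yaw": 0, "jaw": 0}, {"tx": 0.0046, "ty": 0.016, "tz": 0, "yaw": 0, "jaw": 0}]'

```text
t: 4.7
tool_pos: [457.5, -311.4, 43.1]
ee_rot: [[0.285, 0.959, 0.001], [0.959, -0.285, -0.0], [-0.0, 0.001, -1.0]]
ft_force: [-0.2, -0.7, -0.4]
gripper_width: 0.4
gripper_force: 0.0
```

Emit:
jog_arm --series '[{"tx": 0.0006, "ty": 0.002, "tz": 0, "yaw": 0, "jaw": 0}, {"tx": 0.0012, "ty": 0.004, "tz": 0, "yaw": 0, "jaw": 0}, {"tx": 0.0012, "ty": 0.004, "tz": 0, "yaw": 0, "jaw": 0}]'

```text
t: 4.95
tool_pos: [458.3, -308.6, 42.6]
ee_rot: [[0.286, 0.958, 0.0], [0.958, -0.286, -0.001], [-0.001, 0.001, -1.0]]
ft_force: [1.0, -2.6, -0.1]
gripper_width: -0.1
gripper_force: 1.4
```

Emit:
jog_arm --series '[{"tx": 0.0006, "ty": 0.002, "tz": 0, "yaw": 0, "jaw": 0}, {"tx": 0.0009, "ty": 0.003, "tz": 0, "yaw": 0, "jaw": 0}, {"tx": 0.0009, "ty": 0.003, "tz": 0, "yaw": 0, "jaw": 0}]'

```text
t: 5.2
tool_pos: [458.9, -305.1, 42.2]
ee_rot: [[0.286, 0.958, 0.0], [0.958, -0.286, -0.0], [0.0, 0.0, -1.0]]
ft_force: [0.8, -4.2, -0.3]
gripper_width: 0.1
gripper_force: 1.4
```

Emit:
jog_arm --series '[{"tx": 0.0003, "ty": 0.001, "tz": 0, "yaw": 0, "jaw": 0}, {"tx": 0.0006, "ty": 0.002, "tz": 0, "yaw": 0, "jaw": 0}, {"tx": 0.0006, "ty": 0.002, "tz": 0, "yaw": 0, "jaw": 0}]'

```text
t: 5.45
tool_pos: [459.4, -302.7, 42.1]
ee_rot: [[0.286, 0.958, -0.0], [0.958, -0.286, 0.001], [0.001, -0.0, -1.0]]
ft_force: [1.1, -1.7, -0.6]
gripper_width: -0.1
gripper_force: 0.7
```

Emit:
jog_arm --series '[{"tx": 0.0003, "ty": 0.001, "tz": 0, "yaw": 0, "jaw": 0}, {"tx": 0.0006, "ty": 0.002, "tz": 0, "yaw": 0, "jaw": 0}, {"tx": 0.0006, "ty": 0.002, "tz": 0, "yaw": 0, "jaw": 0}]'

```text
t: 5.7
tool_pos: [460.0, -300.6, 42.1]
ee_rot: [[0.286, 0.958, -0.0], [0.958, -0.286, 0.001], [0.001, -0.0, -1.0]]
ft_force: [0.3, -0.5, 0.2]
gripper_width: 0.1
gripper_force: 0.1
```

The force peaked and dropped to zero, so it has snapped. I'll retreat and check.

Emit:
jog_arm --series '[{"tx": -0.0028, "ty": -0.01, "tz": 0, "yaw": 0, "jaw": 0}, {"tx": -0.0085, "ty": -0.029, "tz": 0.005, "yaw": 0, "jaw": 0}, {"tx": -0.0085, "ty": -0.029, "tz": 0.04, "yaw": 0, "jaw": 0}, {"tx": -0.0085, "ty": -0.029, "tz": 0.08, "yaw": 0, "jaw": 0}, {"tx": -0.0085, "ty": -0.029, "tz": 0.105, "yaw": 0, "jaw": 0}]'

```text
t: 6.12
tool_pos: [451.7, -331.3, 150.2]
ee_rot: [[0.287, 0.958, 0.002], [0.958, -0.287, -0.001], [-0.0, 0.002, -1.0]]
ft_force: [1.3, -1.7, 0.6]
gripper_width: -0.3
gripper_force: 0.0
```

```bash
python3 - <<'E'
from h import *
o=telemetry.get_obs();g=grab_frame("wrist");T=np.array(g["tool_from_camera"])
P=pts(g,T[:3,:3],T[:3,3])@o["ee_rot"].T+o["tool_pos"]; u=np.array([.281,.96]); c0=np.array([490.5,-194])
for r in range(135,190,3): p=P[r,290]; print(r,g["frame"][r,290],((c0-p[:2])@u).round(1),p[2].round(1))
gt=grab_frame("top");Pt=pts(gt);roi=np.zeros(Pt.shape[:2],bool); roi[205:295,350:462]=1
boxfit(Pt,gt["frame"],roi)
print(o["tool_pos"])
E
```

```text
135 [161 158 151] 79.8 87.9
138 [161 158 152] 81.6 88.5
141 [159 157 150] 83.7 87.2
144 [160 158 151] 85.7 87.2
147 [109  65  68] 87.5 88.1
150 [104  42  50] 89.6 87.3
153 [102  41  49] 91.4 88.6
156 [101  39  48] 93.6 87.6
159 [85 28 36] 96.4 82.6
162 [149 144 104] 113.2 -0.3
165 [149 143 103] 116.1 -0.8
168 [149 144 103] 119.1 -1.2
171 [149 143 103] 121.8 0.3
174 [149 144 103] 124.7 0.4
177 [149 143 102] 127.8 -0.4
180 [149 144 103] 130.6 0.4
183 [149 144 103] 133.6 0.4
186 [150 144 104] 136.7 0.2
189 [150 144 102] 140.1 -1.1
[398 220  27  10  52] med [ 557.1 -213.8   89.1] z [85. 89. 91.] rect [array([ 558.4, -210.7]), array([73.3,  6. ]), np.float64(73.7)]
[357 224  19  27 242] med [524.2 -90.8  92.8] z [90. 93. 96.] rect [array([520.7, -87.9]), array([37.6, 67.1]), np.float64(74.1)]
[435 249   7  18  41] med [ 469.1 -281.1   88.6] z [86. 89. 94.] rect [array([ 470.2, -280.2]), array([ 7.8, 48.8]), np.float64(74.7)]
[385 270  27  10  65] med [ 421.9 -175.7   88.5] z [86. 89. 92.] rect [array([ 422.6, -173.1]), array([72.9,  6.5]), np.float64(73.6)]
lid [ 490.1 -191.3   90.4] [array([ 490.7, -192.2]), array([140.1, 100.5]), np.float64(73.7)] px [array([404.8, 249.3]), array([53.1, 36.8]), np.float64(16.6)]
[ 451.70951619 -331.30251411  150.24993785]
```

The right clip now hangs flat and locked, with nothing protruding past 97 mm. I'll cross over the box to the left clip.

Emit:
jog_arm --series '[{"tx": 0.0, "ty": 0.01, "tz": 0.035, "yaw": 0, "jaw": 0}, {"tx": 0.012, "ty": 0.045, "tz": 0.04, "yaw": 0, "jaw": 0}, {"tx": 0.023, "ty": 0.08, "tz": 0.04, "yaw": 0, "jaw": 0}, {"tx": 0.034, "ty": 0.118, "tz": 0.04, "yaw": 0, "jaw": 0}, {"tx": 0.045, "ty": 0.156, "tz": 0.04, "yaw": 0, "jaw": 0}]'

```text
t: 6.63
tool_pos: [496.5, -173.2, 187.0]
ee_rot: [[0.287, 0.958, -0.0], [0.958, -0.287, 0.0], [0.0, -0.0, -1.0]]
ft_force: [1.4, 0.5, 0.1]
gripper_width: -0.0
gripper_force: 0.0
```

Emit:
jog_arm --series '[{"tx": 0.011, "ty": 0.038, "tz": 0, "yaw": 0, "jaw": 0}, {"tx": 0.021, "ty": 0.075, "tz": 0, "yaw": 0, "jaw": 0}, {"tx": 0.028, "ty": 0.098, "tz": 0, "yaw": 0, "jaw": 0}, {"tx": 0.028, "ty": 0.098, "tz": 0, "yaw": 0, "jaw": 0}]'

```text
t: 6.97
tool_pos: [525.4, -72.5, 186.7]
ee_rot: [[0.282, 0.959, -0.0], [0.959, -0.282, 0.002], [0.001, -0.001, -1.0]]
ft_force: [-0.8, -0.3, 0.2]
gripper_width: 0.2
gripper_force: 0.0
```

Emit:
jog_arm --series '[{"tx": 0, "ty": 0, "tz": -0.035, "yaw": 0, "jaw": 0}, {"tx": 0, "ty": 0, "tz": -0.065, "yaw": 0, "jaw": 0}, {"tx": 0, "ty": 0, "tz": -0.08, "yaw": 0, "jaw": 0}, {"tx": 0, "ty": 0, "tz": -0.085, "yaw": 0, "jaw": 0}]'

```text
t: 7.3
tool_pos: [522.4, -76.5, 99.1]
ee_rot: [[0.286, 0.958, -0.005], [0.958, -0.286, 0.001], [-0.001, -0.005, -1.0]]
ft_force: [0.0, 0.4, 0.3]
gripper_width: -0.0
gripper_force: 0.0
```

Emit:
jog_arm --series '[{"tx": 0, "ty": 0, "tz": -0.008, "yaw": 0, "jaw": 0}, {"tx": 0, "ty": 0, "tz": -0.016, "yaw": 0, "jaw": 0}, {"tx": 0, "ty": 0, "tz": -0.024, "yaw": 0, "jaw": 0}, {"tx": 0, "ty": 0, "tz": -0.03, "yaw": 0, "jaw": 0}]'

```text
t: 7.63
tool_pos: [525.0, -76.5, 72.0]
ee_rot: [[0.286, 0.958, 0.001], [0.958, -0.286, -0.0], [0.0, 0.001, -1.0]]
ft_force: [-0.4, 0.4, 1.1]
gripper_width: 0.0
gripper_force: 0.3
```

Emit:
jog_arm --series '[{"tx": 0, "ty": 0, "tz": -0.008, "yaw": 0, "jaw": 0}, {"tx": 0, "ty": 0, "tz": -0.016, "yaw": 0, "jaw": 0}, {"tx": 0, "ty": 0, "tz": -0.024, "yaw": 0, "jaw": 0}, {"tx": 0, "ty": 0, "tz": -0.024, "yaw": 0, "jaw": 0}]'

```text
t: 7.97
tool_pos: [523.7, -75.9, 46.6]
ee_rot: [[0.286, 0.958, -0.002], [0.958, -0.286, 0.001], [-0.0, -0.002, -1.0]]
ft_force: [0.5, -0.4, -0.8]
gripper_width: 0.3
gripper_force: 0.1
```

Emit:
jog_arm --series '[{"tx": 0, "ty": 0, "tz": -0.004, "yaw": 0, "jaw": 0}, {"tx": -0.0006, "ty": -0.002, "tz": -0.004, "yaw": 0, "jaw": 0}, {"tx": -0.0012, "ty": -0.004, "tz": -0.004, "yaw": 0, "jaw": 0}, {"tx": -0.0012, "ty": -0.004, "tz": -0.004, "yaw": 0, "jaw": 0}]'

```text
t: 8.3
tool_pos: [523.4, -79.9, 44.2]
ee_rot: [[0.286, 0.958, 0.0], [0.958, -0.286, 0.001], [0.001, -0.0, -1.0]]
ft_force: [1.0, 2.6, -1.6]
gripper_width: 0.0
gripper_force: 1.7
```

Emit:
jog_arm --series '[{"tx": -0.0006, "ty": -0.002, "tz": 0, "yaw": 0, "jaw": 0}, {"tx": -0.0009, "ty": -0.003, "tz": 0, "yaw": 0, "jaw": 0}, {"tx": -0.0009, "ty": -0.003, "tz": 0, "yaw": 0, "jaw": 0}]'

```text
t: 8.55
tool_pos: [522.4, -83.4, 44.3]
ee_rot: [[0.286, 0.958, -0.0], [0.958, -0.286, -0.0], [-0.0, 0.0, -1.0]]
ft_force: [0.4, 1.3, -2.5]
gripper_width: 0.5
gripper_force: 1.1
```

Emit:
jog_arm --series '[{"tx": -0.0003, "ty": -0.001, "tz": 0, "yaw": 0, "jaw": 0}, {"tx": -0.0006, "ty": -0.002, "tz": 0, "yaw": 0, "jaw": 0}, {"tx": -0.0006, "ty": -0.002, "tz": 0, "yaw": 0, "jaw": 0}]'

```text
t: 8.8
tool_pos: [521.8, -85.6, 44.4]
ee_rot: [[0.286, 0.958, 0.0], [0.958, -0.286, -0.001], [-0.001, 0.0, -1.0]]
ft_force: [0.2, 0.6, 0.8]
gripper_width: -0.1
gripper_force: 0.3
```

Emit:
jog_arm --series '[{"tx": -0.0003, "ty": -0.001, "tz": 0, "yaw": 0, "jaw": 0}, {"tx": -0.0006, "ty": -0.002, "tz": 0, "yaw": 0, "jaw": 0}, {"tx": -0.0006, "ty": -0.002, "tz": 0, "yaw": 0, "jaw": 0}]'

```text
t: 9.05
tool_pos: [521.2, -87.5, 44.2]
ee_rot: [[0.286, 0.958, -0.0], [0.958, -0.286, -0.0], [-0.0, 0.0, -1.0]]
ft_force: [-0.3, 0.7, -0.8]
gripper_width: -0.1
gripper_force: 0.1
```

Force dropped again, so this one snapped too. I'll retreat outward and up, then verify.

Emit:
jog_arm --series '[{"tx": 0.0028, "ty": 0.01, "tz": 0, "yaw": 0, "jaw": 0}, {"tx": 0.0085, "ty": 0.029, "tz": 0.005, "yaw": 0, "jaw": 0}, {"tx": 0.0085, "ty": 0.029, "tz": 0.04, "yaw": 0, "jaw": 0}, {"tx": 0.0085, "ty": 0.035, "tz": 0.08, "yaw": 0, "jaw": 0}, {"tx": 0.0085, "ty": 0.07, "tz": 0.1, "yaw": 0, "jaw": 0}]'

```text
t: 9.47
tool_pos: [531.3, -19.0, 147.8]
ee_rot: [[0.289, 0.957, 0.004], [0.957, -0.289, -0.002], [-0.001, 0.004, -1.0]]
ft_force: [2.4, 0.2, -0.1]
gripper_width: -0.1
gripper_force: 0.0
```

Emit:
jog_arm --series '[{"tx": 0, "ty": 0.03, "tz": 0.03, "yaw": 0, "jaw": 0}, {"tx": 0, "ty": 0.06, "tz": 0.06, "yaw": 0, "jaw": 0}, {"tx": -0.03, "ty": 0.07, "tz": 0.09, "yaw": 0, "jaw": 0}, {"tx": -0.06, "ty": 0.08, "tz": 0.1, "yaw": 0, "jaw": 0}, {"tx": -0.06, "ty": 0.08, "tz": 0.1, "yaw": 0, "jaw": 0}]'

```text
t: 9.88
tool_pos: [466.6, 65.0, 247.6]
ee_rot: [[0.284, 0.959, 0.002], [0.959, -0.284, 0.001], [0.002, 0.002, -1.0]]
ft_force: [1.7, -0.2, 0.2]
gripper_width: 0.6
gripper_force: 0.0
```

```bash
python3 - <<'E'
from h import *
g=grab_frame("side"); a=cv2.resize(g["frame"][90:230,220:400,::-1],None,fx=3,fy=3)
gt=grab_frame("top"); cv2.imwrite("pics/end.png",a); Pt=pts(gt);roi=np.zeros(Pt.shape[:2],bool); roi[205:295,350:462]=1
boxfit(Pt,gt["frame"],roi)
# radial profile on left end, side camera
P=pts(g); u=np.array([.281,.96]); d=P[...,:2]-np.array([490.8,-192]); F=g["frame"].astype(int)
m=(F[...,0]>80)&(F[...,1]<60)&(P[...,2]>40)&(P[...,2]<130)&(abs(d@u-100)<45)&(abs(d@np.array([.96,-.281]))<40)
q=np.c_[(d@u)[m],P[m][:,2]]
for lo in range(40,100,8):
    k=(q[:,1]>=lo)&(q[:,1]<lo+8); print(lo,k.sum(),np.percentile(q[k,0],[10,50,90]).round(1) if k.any() else "")
E
```

```text
[398 220  27  10  46] med [ 557.1 -215.2   89.2] z [86. 89. 92.] rect [array([ 557.8, -211.5]), array([74.6,  4.4]), np.float64(72.8)]
[435 249   7  24  33] med [ 463.8 -279.9   88.7] z [83. 89. 93.] rect [array([ 463.2, -278.7]), array([ 6. , 63.3]), np.float64(75.7)]
lid [ 489.  -231.5   89.9] [array([ 483.2, -219.7]), array([122.5, 135.9]), np.float64(73.7)] px [array([414.7, 253.1]), array([45.4, 50.9]), np.float64(14.4)]
40 0 
48 45 [ 94.7  98.7 102.5]
56 2 [102.1 102.2 102.2]
64 1 [97.5 97.5 97.5]
72 5 [85.  86.  90.1]
80 28 [92.2 95.2 98.5]
88 3 [ 99.2 100.4 102. ]
96 0
```

View pics/end.png

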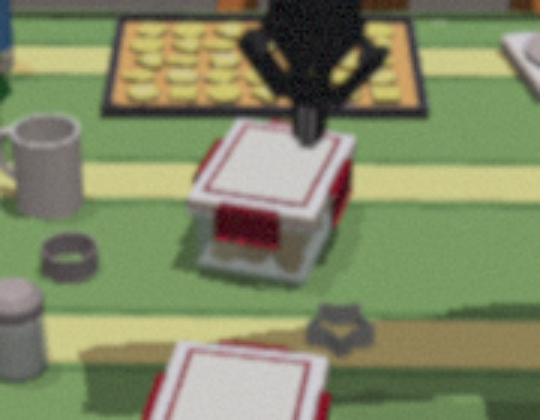

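The left clip at (247,227) hangs flat against the box end, with its edge at about 99 mm, 50 mm up. The arm is clear, so I'll hand in.

```bash
python3 -c "
from h import *
print(workorder.hand_in())"
```

```text
the job is handed in; nothing more can be done
None
```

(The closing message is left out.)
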